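# Gauge a model ship hull, then show its bow to the inspection camera

### The arm

A 6-joint arm with a two-finger parallel gripper is mounted at the origin on the work surface. World frame = base frame: x ahead of the robot, y to its left, z up, the work surface at z = 0. Lengths are in m, angles in degrees, forces in N, time in s.
With the tool pointing down it reaches from about 0.4 to 0.825 m from the base axis. Payload 7 kg.
Tool frame: the origin (TCP) lies on the centre line of the jaws, within the pads' length; the fingertips stand 19 mm ahead of it and the grasp point (between the pads) is the TCP; z points along the fingers, y is the line along which they close (so a half turn about z gives the same grasp; the last joint's range is limited). The gripper opens to 88 mm and grips with 3 to 60 N. Pads are 19 mm wide; open, the fingers measure 130 mm over their backs; the gripper's body (78 mm by 193 mm) begins 47 mm behind the grasp point.
Start: joints at [-52.993, 20.546, 0.682, 0, -70.136, -16.507], TCP at [0.236, -0.632, 0.246] pointing down, gripper open.
Joint ranges: [-176.03, 176.03], [-82.01, 121.73], [-58.28, 71.71], [-173.87, 95.51], [-174.79, -0.11], [-173.66, 173.66]. Speed limits (degrees/s): [136.94, 136.94, 172.46, 180, 180, 180].

### API

Orientations are given as [roll, pitch, yaw] about the fixed x, y, z axes, in that order (R = Rz(yaw) Ry(pitch) Rx(roll)).
In Python, from plant import ctrl gives the robot as it stands.
- The arm moves only by the tool move_arm, never from a script. Its argument "motion" is a list of rows, each a list of 3 entries, a list of its own where there are three numbers: the shift along the tool's x, y, z in mm, then the turn, a rotation vector about the tool's x, y, z in degrees, then the closure, from 0 (fully open) to 1 (shut). A call has 1 to 10 rows; each row is the pose to reach, as a shift and turn from the pose commanded when the call began, along the tool's axes at that moment; what a row does not reach only later rows make up. A row lasts 1/12 s, in which the tool goes at most 41.7 mm and 7.16 degrees, less where a joint would pass 70% of its speed; a pose out of reach is approached as far as the arm can. A call with a gripper value outside its range is refused whole. The fingers move at their own pace and stop on an object; the grip force is fixed at half the most. Time passes only in rows, so rows that repeat a pose let the fingers close. It gives the time, the measured TCP pose, the force, the opening and the grip force at its end, in the units of the state.
- ctrl.get_obs(): the state, without advancing time (a new reading comes with each control period).
- ctrl.snapshot(name): name is "side" or "top" or "wrist"; returns a dict with "color" (400x640x3 uint8, blue, green, red), "camera_matrix" (3x3 intrinsics, pixels), "cam_to_world" (4x4, takes a point from camera to world coordinates). Camera axes: x right, y up, looking along -z (the intrinsics and any distortion apply to the point x, -y, -z); pixel columns grow to the right and rows downward; lengths in m; the calibration is good to about 2 mm. A picture is of the moment at which its call begins. There is no depth.
- ctrl.close_job(): hands the job in; it is judged then, once.
The state is a dict: "clock": time; "joint_pos": joint angles; "qvel": joint speeds; "tau": joint torques, N m; "tool_pos": TCP position; "orientation": TCP orientation; "force": force on the tool from outside, world axes, zero at the start; "moment": the same for the moment, N m; "opening": finger opening in m; "gripper_force": force on a finger pad.
Only numpy, scipy, OpenCV 4.12 (cv2) and the standard library are available. Lean on these libraries where they do the work, as an engineer would, in place of code of your own. Each camera call takes 0.05 s, during which the arm holds its last target. There are 200 camera calls.

### The job

Press the cap of the sprung height gauge down lightly until its foot rests on the foredeck of the model ship hull lying in it, hold it there a moment, and let the foot spring back up. Then take that hull out of the gauge and hold it up in the air before the inspection camera: deck upward, hull in line with the lens so that the bow looks straight into it (the lens dips, so the bow must be raised to match), bow tip on the lens axis 80 mm in front of the glass. Finish while still holding it there, quite still; leave the other things on the bench where they are and touch the camera with nothing.

Things in the scene. Friction and masses are not known exactly. Their poses are not given: they have to be found in the camera images.
- hull: Grey plastic ship hull lying on the gauge's base plate, bow under the foot: 180 mm long, 34 wide, 26 from flat keel to deck, about 110 g; sides parallel from the stern to 36 mm ahead of the middle, then a pointed bow. Bridge and funnel, 20 mm wide, from 12 mm behind to 34 ahead of the middle, top 51 mm above the keel. Origin: centre of the underside; x to the bow, z up through the deck.
- hull_bow (a point): The bow tip: top of the pointed stem, at hull (90, 0, 26) mm, axes as the hull's.
- hull_grip (a point): A good place to grip the hull across its flat sides: hull (-32, 0, 13) mm, half the hull's depth, below the flat aft deck; axes as the hull's. At the start it is about 94 mm from the foot's axis, over the base plate.
- gauge: Height gauge, fixed: base plate 215 x 90 x 12 mm; column 72 mm from the foot's axis, its 26 mm wide arm reaching over the bow 87 to 113 mm above the origin, up to 11 mm past the axis. Origin: base underside below the foot's axis; x to the column, z up. Base from x = -120 to +95 mm, open to -x and both sides: lift the hull under 15 mm (foot above), draw it 60 mm along -x or sideways, then up.
- plunger (a joint): The gauge's sprung plunger with cap and foot (disc 16 mm across), m: 0 = up (held by the spring), grows as pressed down, stop at 0.030. The foot meets the foredeck at about 0.020. The spring takes 3 N at the top, 6 N at 0.020, and pushes it back up when let go.
- gauge_cap (a point): Top centre of the plunger's black round cap, 28 mm across, where the closed fingers press straight down; 160 mm above the gauge's origin when up; moves with the plunger.
- camera: The inspection camera's stand, fixed: square steel foot 90 mm wide and a post, 241 mm high. Origin: on the table straight below the view point; x (level) from there toward the post, which stands at x = 118 mm.
- camera_head: Camera head fixed on the stand: black lens barrel 36 mm across, then a white housing 50 mm wide. Origin: centre of the front glass, 222 mm above the table; x points from the glass back into the camera, so the lens looks along -x, dipping 25 degrees; y is level. A hull shown correctly has its x, y, z axes parallel to these, bow toward the glass.
- view (a point): Point in the air on the lens axis, 80 mm in front of the glass, where the bow tip belongs; axes as the camera head's.
- short_hull: Bystander: a shorter grey model hull, 125 mm long, 30 mm wide, 32 mm high, lying on the mat beside the gauge. Origin: centre of its underside.
- turret: Bystander: grey model gun turret, 48 mm across, 32 mm high, two thin barrels reaching 60 mm from its axis, on the mat on the other side of the gauge. Origin: centre of its underside.
- sprue: Bystander: grey plastic sprue frame, 170 x 110 x 5 mm, flat on the mat. Origin: centre of its underside.
- glue: Bystander: white glue bottle, 38 mm across, 110 mm high, upright. Origin: centre of its underside.
- paint_pot: Bystander: small paint bottle, 30 mm across, 62 mm high, upright. Origin: centre of its underside.
- side_cutters: Bystander: side cutters with black handles, about 125 mm long, 13 mm high. Origin: on the mat near the pivot.
- craft_knife: Bystander: craft knife with a metal handle, about 145 mm long, 11 mm high. Origin: on the mat near its middle.
Mind the look-alikes: they are no part of the job. There is more than one size of the gauge; the job needs the larger.

How it is judged (in metres and radians):
On the way, in this order (a step that is already met when the one before it is completed fails the run):
1. the gauge's foot is pressed down onto the hull's foredeck (reads 17 to 23 mm, at least 0.5 N on the deck) for 0.3 s (contact force between plunger and hull above 0.5 N and value of joint plunger between 0.017 and 0.023 m), for 0.3 s.
2. the foot is up again and the hull still lies in the gauge, the cap let go (value of joint plunger below 0.003 m and contact force between the fingers and plunger below 0.1 N and z of hull in the frame of gauge below 0.02 m), for 0.1 s.
3. the fingers carry the hull, clear of the gauge, 0.1 m up or more (height (world z) of hull above 0.1 m and contact force between the fingers and hull above 1 N and contact force between gauge and hull below 0.1 N), for 0.2 s.
At the end, for the whole second after the job is handed in: The gripper alone holds the hull still in the air: bow tip within 18 mm of the point 80 mm before the glass on the lens axis, long axis within 10 degrees of the lens axis, bow toward the glass, deck up, roll within 10 degrees, gauge foot up (distance between hull_bow and view below 0.018 m and angle between the x axis of hull and the x axis of camera_head, either way round below 0.17 rad and angle between the y axis of hull and the y axis of camera_head, either way round below 0.17 rad and angle between hull's own z axis and vertical below 0.8 rad and x of hull in the frame of camera_head below -0.13 m and height (world z) of hull above 0.08 m and contact force between the fingers and hull above 1 N and contact force between each of gauge, camera and hull below 0.1 N and value of joint plunger below 0.003 m and linear speed of hull below 0.02 m/s and angular speed of hull below 0.15 rad/s); the arm keeps its last pose, push and grip.
It fails at once if the gauge foot is pressed on the deck with more than 30 N (contact force between plunger and hull above 30 N).
It fails at once if the camera is touched (over 1 N) (contact force between any of the arm, the fingers, hull and camera above 1 N).
It fails at once if a bystander is moved by more than 20 mm (distance of any of short_hull, turret, sprue, glue, paint_pot, side_cutters, craft_knife from where it was at the start of the episode above 0.02 m).
It also fails if it takes over 51 s, if anything falls off the work surface, if the arm or the gripper's body presses on something with over 40 N, if the wrist force passes 120 N, or if a joint passes its speed limit or range.

## Working session

There is one attempt and no reset: what is moved stays moved. The work goes in short steps, Python scripts to look and compute and a tool call to move; the robot and the scene stay as the last step left them, time stands still between calls to the robot, and variables do not carry over. Pictures are saved under pics/ and viewed, at most 10 in all, crops included, and the job is handed in when it is done.

Besides the shell and the picture viewer there is one more tool, called by a JSON object that holds its "api" and its "payload", one argument or row to a line. move_arm: Moves the arm, as the interface text tells. Its arguments: {"type":"object","properties":{"motion":{"type":"array"}},"required":["motion"]}

```bash
mkdir -p pics; ls; python3 - <<'E'
from plant import ctrl
import cv2,numpy as np
for n in ("top","side"):
    s=ctrl.snapshot(n); cv2.imwrite(f"pics/{n}0.png",s["color"]); np.savez(f"{n}.npz",K=s["camera_matrix"],T=s["cam_to_world"])
    print(n,s["camera_matrix"].round(1).tolist(),s["cam_to_world"].round(3).tolist(),s.keys())
print(ctrl.get_obs())
E
```

```text
pics
top [[509.1, 0.0, 322.2], [0.0, 509.1, 200.8], [0.0, 0.0, 1.0]] [[-0.003, 0.992, -0.125, 0.288], [-1.0, -0.004, -0.005, -0.005], [-0.006, 0.125, 0.992, 1.644], [0.0, 0.0, 0.0, 1.0]] dict_keys(['color', 'camera_matrix', 'cam_to_world'])
side [[380.9, 0.0, 323.9], [0.0, 380.9, 196.0], [0.0, 0.0, 1.0]] [[-0.997, 0.062, -0.046, 0.445], [-0.075, -0.622, 0.779, 0.792], [0.02, 0.78, 0.625, 0.765], [0.0, 0.0, 0.0, 1.0]] dict_keys(['color', 'camera_matrix', 'cam_to_world'])
{'clock': 0.1, 'joint_pos': array([-5.29947607e+01,  2.05869968e+01,  6.39237401e-01, -1.68665738e-02,
       -7.01358310e+01, -1.65063254e+01]), 'qvel': array([-0.01057918, -0.08708486,  0.10274485, -0.03745421, -0.08981038,
       -0.02693365]), 'tau': array([-1.56835187e-03, -5.84163773e+01,  2.93751007e+01,  7.01547548e+00,
        1.01401733e-02, -3.48548292e-05]), 'tool_pos': array([ 0.23620258, -0.63189052,  0.24472449]), 'orientation': array([ 1.79915349e+02, -8.54878161e-03, -1.59506822e+02]), 'force': array([-1.30284672,  0.33006496, -0.64437873]), 'moment': array([-0.04672501,  0.03865236,  0.01295574]), 'gripper_force': 0.0, 'opening': 0.08723598796698201}
```

View pics/top0.png

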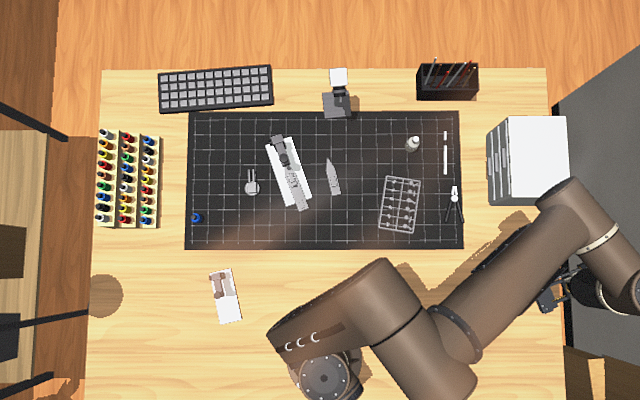

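View pics/side0.png

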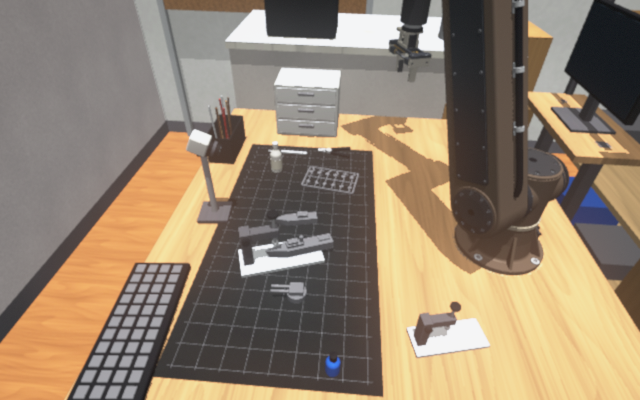

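Two gauges are visible. The white-based one at top px (288,172) is longer and has a long hull under its arm. The small one at (225,295) has no such hull. The short hull is at (333,177) and the camera stand at (337,95). I'll enlarge the larger gauge to confirm.

```bash
python3 - <<'E'
import cv2,numpy as np
t=cv2.imread("pics/top0.png"); s=cv2.imread("pics/side0.png")
a=cv2.resize(t[60:220,240:360],None,fx=3.75,fy=3.75,interpolation=cv2.INTER_CUBIC)
cv2.imwrite("pics/ct.png",a)
b=cv2.resize(s[120:280,180:350],None,fx=3.75,fy=3.75,interpolation=cv2.INTER_CUBIC)
for im,x0,y0 in((a,240,60),(b,180,120)):
    for k in range(0,im.shape[1],75): cv2.putText(im,str(x0+k*4//15),(k,10),0,.35,(0,255,255),1); cv2.line(im,(k,12),(k,18),(0,255,255),1)
    for k in range(0,im.shape[0],75): cv2.putText(im,str(y0+k*4//15),(0,k+4),0,.35,(0,255,255),1); cv2.line(im,(24,k),(30,k),(0,255,255),1)
cv2.imwrite("pics/ct.png",a);cv2.imwrite("pics/cs.png",b)
E
```

```text
(no output)
```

View pics/ct.png

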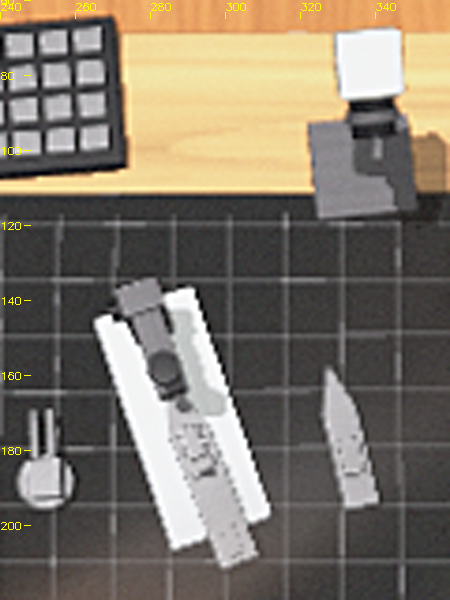

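View pics/cs.png

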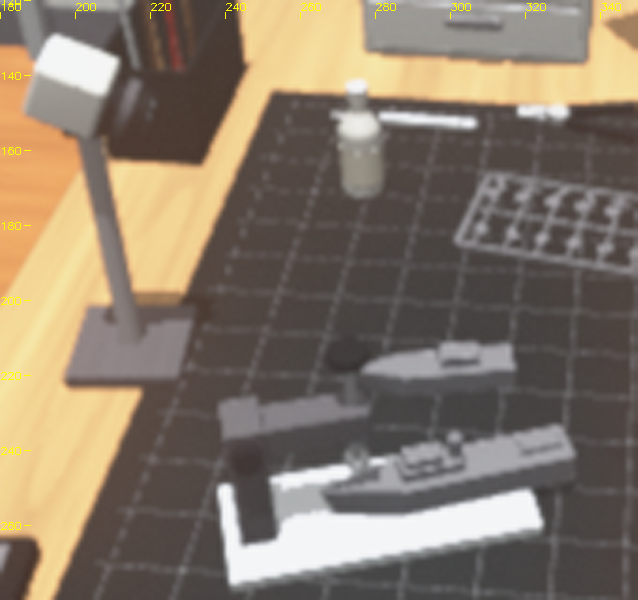

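The crop confirms the larger gauge. Its base corners are at about (265,145), (291,137), (312,197) and (286,207), with the cap at (283,157) and a long hull with bridge and funnel under the foot, stern at (304,209). The short hull at (333,177) lies outside. The camera is at (337,95), lens toward the robot.

```bash
cat > h.py <<'E'
import numpy as np
from scipy.optimize import least_squares
C={n:np.load(n+".npz") for n in("top","side")}
def proj(n,p):
    T=C[n]["T"];K=C[n]["K"];q=T[:3,:3].T@(np.asarray(p)-T[:3,3]);q=K@np.array([q[0],-q[1],-q[2]]);return q[:2]/q[2]
def onz(n,uv,z):
    T=C[n]["T"];d=np.linalg.solve(C[n]["K"],[*uv,1]);d=T[:3,:3]@np.array([d[0],-d[1],-d[2]]);o=T[:3,3];return o+d*(z-o[2])/d[2]
ct=lambda x,y:(240+x/3.75,60+y/3.75)
cs=lambda x,y:(180+x/3.75,120+y/3.75)
def place(P,p):
    c,s=np.cos(P[2]),np.sin(P[2]);return np.array([P[0]+c*p[0]-s*p[1],P[1]+s*p[0]+c*p[1],p[2]])
def fit(obs,x0):
    f=lambda P:np.concatenate([proj(n,place(P,p))-uv for n,uv,p in obs])
    r=least_squares(f,x0,loss="soft_l1",x_scale=[.1,.1,.3]);return r.x,f(r.x).reshape(-1,2)
E
python3 - <<'E'
from h import *
g=[("top",ct(95,320),(.095,.045,.012)),("top",ct(193,287),(.095,-.045,.012)),("top",ct(271,513),(-.12,-.045,.012)),("top",ct(173,550),(-.12,.045,.012)),
("top",ct(163,364),(0,0,.16)),("side",cs(349,353),(0,0,.16)),("side",cs(232,588),(.095,.045,0)),("side",cs(543,525),(-.12,.045,0)),("side",cs(218,487),(.095,-.045,.012))]
P,r=fit(g,[.5,.1,.3]);print("gauge",P,np.degrees(P[2]));print(r.round(1))
for u in(ct(222,568),ct(257,552)):print("stern",onz("top",u,.038))
print("cap",onz("top",ct(163,364),.16), "gripz38",place(P,(-.094,0,.038)))
a=.045
for zf in(.008,.015):
    c=[("top",ct(307,123),(.118+a,a,zf)),("top",ct(417,213),(.118-a,-a,zf)),("top",ct(318,219),(.118-a,a,zf)),
    ("side",cs(87,306),(.118+a,-a,zf)),("side",cs(195,320),(.118-a,-a,zf)),("side",cs(180,380),(.118-a,a,zf)),("side",cs(66,382),(.118+a,a,zf))]
    Q,r=fit(c,[.55,-.03,.08]);print("cam",Q,np.degrees(Q[2]));print(r.round(1))
    print("view",place(Q,(0,0,.1882)),"glass px",[proj(n,place(Q,(.0725,0,.222))).round(1) for n in("top","side")],"axis back 100",[proj(n,place(Q,(.0725+.1*.906,0,.222+.0423))).round(1) for n in("top","side")])
print([onz("top",ct(*u),.25) for u in((337,32),(402,28),(341,98),(402,95))])
E
```

```text
gauge [0.605816   0.11629191 0.33336446] 19.100376613756165
[[-0.1 -0.8]
 [-0.2 -0.9]
 [ 0.4  0.1]
 [ 0.2 -0.6]
 [ 0.5  0.4]
 [ 0.  -0.7]
 [ 0.5  1.7]
 [ 0.1  3. ]
 [ 0.5 -0.2]]
stern [0.45717298 0.07670435 0.038     ]
stern [0.47067964 0.04709505 0.038     ]
cap [0.60703855 0.11768175 0.16      ] gripz38 [0.51699101 0.08553284 0.038     ]
cam [ 0.70115323 -0.05695612  0.10478073] 6.0034933588788535
[[-0.3 -0.4]
 [ 0.3 -1.2]
 [-0.3  0.1]
 [ 0.5  0.5]
 [ 1.1 -3.3]
 [ 0.3  0.4]
 [-0.6  0. ]]
view [ 0.70115323 -0.05695612  0.1882    ] glass px [array([339.9,  95.9]), array([220.2, 150.7])] axis back 100 [array([336.7,  60.2]), array([182.3, 136.6])]
cam [ 0.69920996 -0.05503015  0.11827536] 6.77667899371392
[[-1.6 -0.3]
 [-0.5 -1.4]
 [-1.2  0.3]
 [ 0.2 -0.4]
 [ 1.  -4.4]
 [ 0.6 -0.7]
 [-0.5 -0.8]]
view [ 0.69920996 -0.05503015  0.1882    ] glass px [array([338.9,  96.6]), array([220.7, 151.3])] axis back 100 [array([335.3,  60.9]), array([182.5, 137.5])]
[array([ 0.84454637, -0.02056894,  0.25      ]), array([ 0.84744852, -0.07004258,  0.25      ]), array([ 0.7924328 , -0.02333368,  0.25      ]), array([ 0.79454801, -0.06954813,  0.25      ])]
```

```bash
cat >> h.py <<'E'
from scipy.spatial.transform import Rotation as Ro
def togo(pos,R,cmd=None):
    "shift mm, rotvec deg, in the present tool axes; cmd=(pos,R) if the commanded pose is known"
    if cmd is None:
        from plant import ctrl; o=ctrl.get_obs(); p0,R0=o["tool_pos"],Ro.from_euler("xyz",o["orientation"],degrees=True)
        print(o["clock"],p0.round(4),o["orientation"].round(2),o["force"].round(2),o["joint_pos"].round(0))
    else: p0,R0=cmd
    print("shift",(1000*R0.inv().apply(np.array(pos)-p0)).round(1),"turn",(R0.inv()*R).as_rotvec(degrees=True).round(2))
down=lambda yaw:Ro.from_euler("xyz",[180,0,yaw],degrees=True)
E
python3 - <<'E'
from h import *
togo((.56,.10,.30),down(-161))
E
```

```text
0.1 [ 0.2362 -0.6319  0.2447] [ 1.7992e+02 -1.0000e-02 -1.5951e+02] [-1.3   0.33 -0.64] [-53.  21.   1.  -0. -70. -17.]
shift [-559.5  572.3  -54.5] turn [ 0.08 -0.01  1.49]
```

{"api": "move_arm", "payload": {
  "motion": [
    [[0,0,-54],[0,0,0],1],
    [[-560,572,-54],[0,0,1.5],1],
    [[-560,572,-54],[0,0,1.5],1],
    [[-560,572,-54],[0,0,1.5],1],
    [[-560,572,-54],[0,0,1.5],1],
    [[-560,572,-54],[0,0,1.5],1],
    [[-560,572,-54],[0,0,1.5],1],
    [[-560,572,-54],[0,0,1.5],1],
    [[-560,572,-54],[0,0,1.5],1],
    [[-560,572,-54],[0,0,1.5],1]
  ]
}}

```text
clock: 0.93
tool_pos: [0.3883, -0.2874, 0.293]
orientation: [180.0, 0.0, -161.0]
force: [0.8, 0.3, -0.2]
opening: 0.0265
gripper_force: 0.0
```

```bash
python3 - <<'E'
from h import *
togo((.56,.10,.30),down(-161))
E
```

```text
0.9333 [ 0.3883 -0.2874  0.293 ] [ 1.7999e+02  1.0000e-02 -1.6101e+02] [ 0.75  0.29 -0.18] [-13.   0. -18.  -0. -71. -58.]
shift [-288.4  310.5   -7. ] turn [ 0.01  0.01 -0.01]
```

{"api": "move_arm", "payload": {
  "motion": [
    [[-280,300,-4],[0,0,0],1],
    [[-280,300,-4],[0,0,0],1],
    [[-280,300,-4],[0,0,0],1],
    [[-280,300,-4],[0,0,0],1],
    [[-280,300,-4],[0,0,0],1],
    [[-280,300,-4],[0,0,0],1],
    [[-280,300,-4],[0,0,0],1],
    [[-280,300,-4],[0,0,0],1],
    [[-280,300,-4],[0,0,0],1],
    [[-280,300,-4],[0,0,0],1]
  ]
}}

```text
clock: 1.77
tool_pos: [0.5557, 0.0881, 0.2967]
orientation: [180.0, -0.0, -160.9]
force: [0.7, -1.2, 0.7]
opening: 0.0002
gripper_force: 0.0
```

{"api": "move_arm", "payload": {
  "motion": [
    [[0,0,0],[0,0,0],1],
    [[0,0,0],[0,0,0],1],
    [[0,0,0],[0,0,0],1]
  ]
}}

```text
clock: 2.02
tool_pos: [0.5549, 0.0854, 0.2964]
orientation: [-180.0, -0.1, -161.0]
force: [-0.6, 0.1, -0.4]
opening: 0.0001
gripper_force: 0.0
```

```bash
python3 - <<'E'
from plant import ctrl
import cv2,numpy as np
o=ctrl.get_obs();print(o["tool_pos"],o["force"],o["clock"])
s=ctrl.snapshot("wrist"); cv2.imwrite("pics/w1.png",s["color"]); np.savez("w1.npz",K=s["camera_matrix"],T=s["cam_to_world"])
print(s["cam_to_world"].round(3))
E
```

```text
[0.55492788 0.08543334 0.29639621] [-0.58092536  0.0752374  -0.38954675] 2.0167
[[-0.326 -0.9   -0.29   0.476]
 [ 0.945 -0.31  -0.1    0.057]
 [ 0.    -0.307  0.952  0.436]
 [ 0.     0.     0.     1.   ]]
```

View pics/w1.png

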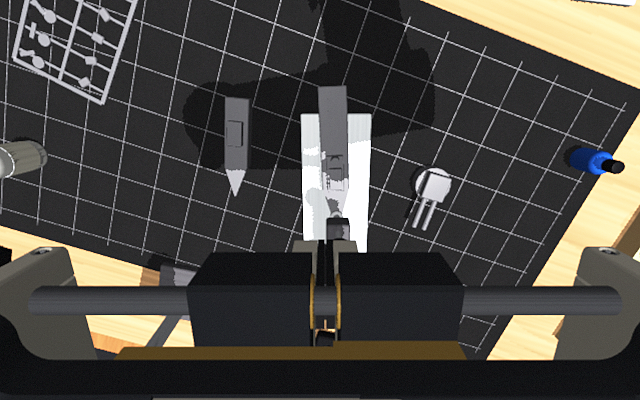

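The wrist view shows the stern deck corners at (319,87) and (347,87), the hull sides running nearly vertical, the base's near corners at (302,114) and (370,114), and the cap just ahead of the fingertips at (338,220).

```bash
python3 - <<'E'
from h import *
C["w"]=np.load("w1.npz")
P=np.array([.6058,.1163,.3334]);c,s=np.cos(P[2]),np.sin(P[2])
def ing(p): d=p[:2]-P[:2]; return np.round([1e3*(c*d[0]+s*d[1]),1e3*(-s*d[0]+c*d[1])],1)
for n,u,z in(("baseL",(302,114),.012),("baseR",(370,114),.012),("sternL",(319,87),.038),("sternR",(347,87),.038),("sideL",(321,150),.038),("sideR",(349,150),.038),("cap",(338,218),.16)):
    p=onz("w",u,z);print(n,p.round(4),ing(p))
print("exp base",proj("w",place(P,(-.12,-.045,.012))),proj("w",place(P,(-.12,.045,.012))),"cap near edge",proj("w",place(P,(-.014,0,.16))),proj("w",place(P,(0,0,.16))))
import cv2;im=cv2.imread("pics/w1.png")[70:250,280:400];im=cv2.convertScaleAbs(im,alpha=2.2,beta=20)
cv2.imwrite("pics/w1c.png",cv2.resize(im,None,fx=3.333,fy=3.333,interpolation=cv2.INTER_CUBIC))
E
```

```text
baseL [0.5087 0.0382 0.012 ] [-117.3  -42. ]
baseR [0.4806 0.1197 0.012 ] [-117.2   44.2]
sternL [0.4713 0.0488 0.038 ] [-149.2  -19.8]
sternR [0.4607 0.0795 0.038 ] [-149.1   12.7]
sideL [0.54   0.0746 0.038 ] [-75.8 -17.8]
sideR [0.5288 0.1072 0.038 ] [-75.7  16.6]
cap [0.5742 0.1041 0.16  ] [-33.9  -1.2]
exp base [299.59451071 111.76920115] [370.73005494 111.678562  ] cap near edge [339.0059149  237.89319801] [338.82581148 251.44279646]
```

View pics/w1c.png

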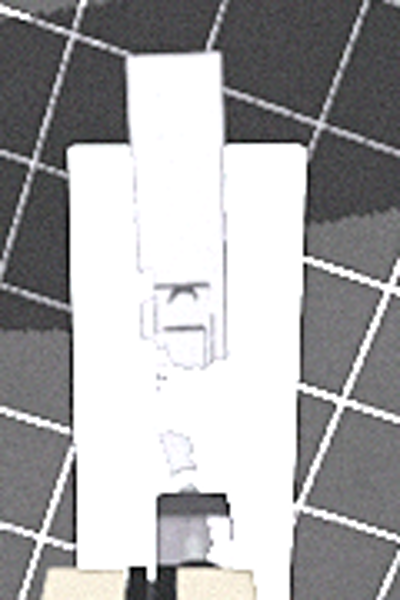

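```bash
python3 - <<'E'
from h import *
togo((.6062,.1166,.190),down(-161))
E
```

```text
2.0667 [0.5548 0.0849 0.2967] [-1.8000e+02 -5.0000e-02 -1.6101e+02] [ 0.32 -0.14  0.06] [  29.    8.   -9.   -0.  -73. -100.]
shift [-59.   13.3 106.7] turn [-0.   -0.05 -0.01]
```

{"api": "move_arm", "payload": {
  "motion": [
    [[-35,8,20],[0,0,0],1],
    [[-59,13.3,40],[0,0,0],1],
    [[-59,13.3,70],[0,0,0],1],
    [[-59,13.3,95],[0,0,0],1],
    [[-59,13.3,107],[0,0,0],1],
    [[-59,13.3,107],[0,0,0],1],
    [[-59,13.3,107],[0,0,0],1],
    [[-59,13.3,107],[0,0,0],1]
  ]
}}

```text
clock: 2.73
tool_pos: [0.6074, 0.1166, 0.1917]
orientation: [-180.0, 0.1, -161.0]
force: [0.6, 0.1, 0.1]
opening: 0.0004
gripper_force: 0.0
```

{"api": "move_arm", "payload": {
  "motion": [
    [[0,0,6],[0,0,0],1],
    [[0,0,12],[0,0,0],1],
    [[0,0,18],[0,0,0],1],
    [[0,0,24],[0,0,0],1],
    [[0,0,24],[0,0,0],1],
    [[0,0,24],[0,0,0],1]
  ]
}}

```text
clock: 3.23
tool_pos: [0.6074, 0.1173, 0.1663]
orientation: [-180.0, 0.1, -161.0]
force: [3.4, -0.3, 5.4]
opening: 0.0005
gripper_force: 2.4
```

{"api": "move_arm", "payload": {
  "motion": [
    [[0,0,2],[0,0,0],1],
    [[0,0,4],[0,0,0],1],
    [[0,0,6],[0,0,0],1],
    [[0,0,6],[0,0,0],1],
    [[0,0,6],[0,0,0],1]
  ]
}}

```text
clock: 3.65
tool_pos: [0.6076, 0.1173, 0.1622]
orientation: [-180.0, 0.1, -161.0]
force: [-2.1, -0.8, 15.2]
opening: 0.0004
gripper_force: 7.2
```

{"api": "move_arm", "payload": {
  "motion": [
    [[0,0,0],[0,0,0],1],
    [[0,0,0],[0,0,0],1],
    [[0,0,0],[0,0,0],1]
  ]
}}

```text
clock: 3.9
tool_pos: [0.6075, 0.1174, 0.1622]
orientation: [-180.0, 0.1, -161.0]
force: [-1.6, -0.1, 15.3]
opening: 0.0004
gripper_force: 7.1
```

{"api": "move_arm", "payload": {
  "motion": [
    [[0,0,0.3],[0,0,0],1],
    [[0,0,0.3],[0,0,0],1],
    [[0,0,0.3],[0,0,0],1],
    [[0,0,0.3],[0,0,0],1],
    [[0,0,0.3],[0,0,0],1]
  ]
}}

```text
clock: 4.32
tool_pos: [0.6076, 0.1174, 0.1622]
orientation: [-180.0, 0.2, -161.0]
force: [-2.4, 0.2, 16.4]
opening: 0.0005
gripper_force: 8.0
```

The tool stalled at z=0.1622 while the force rose to about 16 N. Less 6 N of spring, that leaves about 10 N on the deck, held for 0.7 s. Releasing now.

{"api": "move_arm", "payload": {
  "motion": [
    [[0,0,-8],[0,0,0],1],
    [[0,0,-18],[0,0,0],1],
    [[0,0,-30],[0,0,0],1],
    [[0,0,-55],[0,0,0],1],
    [[0,0,-80],[0,0,0],1],
    [[0,0,-80],[0,0,0],0],
    [[0,0,-80],[0,0,0],0],
    [[0,0,-80],[0,0,0],0]
  ]
}}

```text
clock: 4.98
tool_pos: [0.6057, 0.1171, 0.239]
orientation: [180.0, -0.1, -161.0]
force: [-0.3, 0.5, -1.3]
opening: 0.015
gripper_force: 0.0
```

```bash
python3 - <<'E'
from h import *
P=np.array([.607,.117,.3334])
g=place(P,(-.096,-.0013,.15));print(g)
togo(g,down(-158.7))
E
```

```text
[0.51671166 0.08435485 0.15      ]
4.9833 [0.6057 0.1171 0.239 ] [ 1.7996e+02 -1.1000e-01 -1.6102e+02] [-0.33  0.48 -1.3 ] [  29.   15.   -7.   -0.  -67. -100.]
shift [94.7 -2.1 89.2] turn [ 0.04 -0.11 -2.32]
```

{"api": "move_arm", "payload": {
  "motion": [
    [[40,0,0],[0,0,0],0],
    [[80,-1,10],[0,0,-1],0],
    [[94.7,-2,40],[0,0,-2.3],0],
    [[94.7,-2,70],[0,0,-2.3],0],
    [[94.7,-2,89],[0,0,-2.3],0],
    [[94.7,-2,89],[0,0,-2.3],0],
    [[94.7,-2,89],[0,0,-2.3],0],
    [[94.7,-2,89],[0,0,-2.3],0]
  ]
}}

```text
clock: 5.65
tool_pos: [0.5184, 0.0846, 0.1513]
orientation: [-180.0, -0.0, -158.7]
force: [-0.1, -0.7, -0.3]
opening: 0.0682
gripper_force: 0.0
```

```bash
python3 - <<'E'
from plant import ctrl
import cv2,numpy as np
s=ctrl.snapshot("wrist"); im=s["color"]; np.savez("w2.npz",K=s["camera_matrix"],T=s["cam_to_world"])
cv2.imwrite("pics/w2.png",cv2.convertScaleAbs(im,alpha=1.3))
o=ctrl.get_obs();print(o["tool_pos"],o["orientation"],o["opening"],o["clock"])
E
```

```text
[0.51863041 0.08476869 0.15168231] [-1.79991702e+02  5.59050437e-02 -1.58688648e+02] 0.07247576492708424 5.7
```

View pics/w2.png

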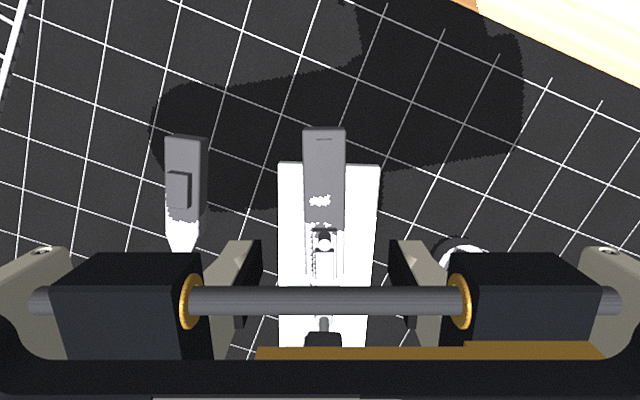

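Hull sides are vertical at cols 303 and 345, centred between the fingers. The stern deck edge is at row 128, the short hull's near edge at (207,140), and the turret's edge at about (440,245).

```bash
python3 - <<'E'
from h import *
C["w"]=np.load("w2.npz")
from plant import ctrl; o=ctrl.get_obs(); R0=Ro.from_euler("xyz",o["orientation"],degrees=True)
for n,u,z in(("sternL",(303,129),.038),("sternR",(346,128),.038),("sideL",(303,225),.038),("sideR",(345,225),.038),("short",(207,140),.032),("short2",(200,235),.030),("turret",(440,248),.03)):
    p=onz("w",u,z);print(n,p.round(4),"tool",(1e3*R0.inv().apply(p-o["tool_pos"])).round(1))
# turret & short hull from top view
for n,u,z in(("turret",ct(75,480),.032),("turretbarrels",ct(52,410),.02),("shortL",ct(325,410),.03),("shortstern",ct(345,505),.03)):
    p=onz("top",u,z);print(n,p.round(4),"tool",(1e3*R0.inv().apply(p-o["tool_pos"])).round(1))
E
```

```text
sternL [0.4708 0.0474 0.038 ] tool [ 58.2 -17.4 113.6]
sternR [0.4581 0.0778 0.038 ] tool [ 59.   15.6 113.6]
sideL [0.5455 0.0748 0.038 ] tool [-21.3 -19.1 113.7]
sideR [0.5326 0.1077 0.038 ] tool [-21.3  16.3 113.7]
short [ 0.5073 -0.0207  0.032 ] tool [ 49.  -94.1 119.6]
short2 [ 0.5906 -0.0055  0.03  ] tool [ -34.1 -110.3  121.7]
turret [0.5253 0.1966 0.03  ] tool [-46.7 101.8 121.7]
turret [0.5339 0.2028 0.032 ] tool [-57.  104.5 119.7]
turretbarrels [0.597 0.225 0.02 ] tool [-123.8  102.2  131.8]
shortL [ 0.5941 -0.011   0.03  ] tool [ -35.4 -116.7  121.7]
shortstern [ 0.5117 -0.0277  0.03  ] tool [  47.5 -102.3  121.7]
```

{"api": "move_arm", "payload": {
  "motion": [
    [[0,-1,40],[0,0,0],0],
    [[0,-1,75],[0,0,0],0],
    [[0,-1,100],[0,0,0],0],
    [[0,-1,112],[0,0,0],0],
    [[0,-1,116],[0,0,0],0],
    [[0,-1,116],[0,0,0],0],
    [[0,-1,116],[0,0,0],0]
  ]
}}

```text
clock: 6.28
tool_pos: [0.5193, 0.084, 0.0358]
orientation: [180.0, 0.1, -158.7]
force: [0.2, 0.7, 0.2]
opening: 0.0874
gripper_force: 0.0
```

{"api": "move_arm", "payload": {
  "motion": [
    [[0,0,0],[0,0,0],1],
    [[0,0,0],[0,0,0],1],
    [[0,0,0],[0,0,0],1],
    [[0,0,0],[0,0,0],1],
    [[0,0,0],[0,0,0],1],
    [[0,0,0],[0,0,0],1],
    [[0,0,0],[0,0,0],1],
    [[0,0,0],[0,0,0],1],
    [[0,0,0],[0,0,0],1],
    [[0,0,0],[0,0,0],1]
  ]
}}

```text
clock: 7.12
tool_pos: [0.5182, 0.0836, 0.0347]
orientation: [-180.0, -0.0, -158.7]
force: [0.2, 0.4, -0.3]
opening: 0.0337
gripper_force: 30.0
```

Gripped: opening 33.7 mm (hull 34), 30 N. Lift 9 mm, draw 90 mm back, then up.

{"api": "move_arm", "payload": {
  "motion": [
    [[0,0,-4],[0,0,0],1],
    [[0,0,-8],[0,0,0],1],
    [[0,0,-8],[0,0,0],1],
    [[20,0,-8],[0,0,0],1],
    [[45,0,-8],[0,0,0],1],
    [[70,0,-8],[0,0,0],1],
    [[90,0,-8],[0,0,0],1],
    [[90,0,-8],[0,0,0],1],
    [[90,0,-8],[0,0,0],1]
  ]
}}

```text
clock: 7.87
tool_pos: [0.4339, 0.0506, 0.0431]
orientation: [180.0, 0.0, -158.7]
force: [0.6, 0.5, -0.3]
opening: 0.0339
gripper_force: 30.0
```

{"api": "move_arm", "payload": {
  "motion": [
    [[0,0,-30],[0,0,0],1],
    [[0,0,-60],[0,0,0],1],
    [[0,0,-90],[0,0,0],1],
    [[0,0,-120],[0,0,0],1],
    [[0,0,-140],[0,0,0],1],
    [[0,0,-140],[0,0,0],1],
    [[0,0,-140],[0,0,0],1],
    [[0,0,-140],[0,0,0],1]
  ]
}}

```text
clock: 8.53
tool_pos: [0.4344, 0.0509, 0.1823]
orientation: [180.0, -0.0, -158.7]
force: [-0.2, -0.3, -0.9]
opening: 0.0339
gripper_force: 30.0
```

```bash
cat >> h.py <<'E'
def final(yaw,view,back=0,gz=.0235,gx=-.0325):
    "tool pose that puts the bow on the view point (back m short of it)"
    H=Ro.from_euler("xyz",[0,-25,yaw],degrees=True)
    pos=np.array(view)+H.apply([gx-.09-back,0,gz-.026])
    return pos,H*Ro.from_euler("xyz",[180,0,180],degrees=True)
E
python3 - <<'E'
from h import *
p,R=final(5,(.7005,-.056,.188),.09)
print(p,R.as_euler("xyz",degrees=True),R.as_matrix()[:,2]); togo(p,R)
E
```

```text
[ 0.50969499 -0.07269328  0.09592785] [ 180.   25. -175.] [ 0.42101007  0.03683361 -0.90630779]
8.5333 [0.4344 0.0509 0.1823] [ 1.7998e+02 -2.0000e-02 -1.5872e+02] [-0.16 -0.25 -0.87] [  33.    1.  -33.   -0.  -56. -101.]
shift [ -25.3 -142.5   86.3] turn [  3.57 -24.85  16.02]
```

```bash
python3 - <<'E'
from h import *
p,R=final(5,(.64,-.061,.188)); print(p); togo(p,R)
E
```

```text
[ 0.5304523  -0.07058418  0.13396349]
8.5333 [0.4344 0.0509 0.1823] [ 1.7998e+02 -2.0000e-02 -1.5872e+02] [-0.16 -0.25 -0.87] [  33.    1.  -33.   -0.  -56. -101.]
shift [ -45.4 -148.1   48.2] turn [  3.57 -24.85  16.02]
```

{"api": "move_arm", "payload": {
  "motion": [
    [[0,-30,0],[0.7,-5,3.2],1],
    [[0,-60,0],[1.4,-10,6.4],1],
    [[-10,-90,10],[2.1,-14.9,9.6],1],
    [[-20,-120,20],[2.8,-19.9,12.8],1],
    [[-35,-148,35],[3.6,-24.9,16],1],
    [[-45.4,-148.1,48.2],[3.6,-24.9,16],1],
    [[-45.4,-148.1,48.2],[3.6,-24.9,16],1],
    [[-45.4,-148.1,48.2],[3.6,-24.9,16],1],
    [[-45.4,-148.1,48.2],[3.6,-24.9,16],1],
    [[-45.4,-148.1,48.2],[3.6,-24.9,16],1]
  ]
}}

```text
clock: 9.37
tool_pos: [0.5311, -0.0702, 0.1353]
orientation: [-179.9, 25.1, -174.9]
force: [0.3, 0.1, -0.2]
opening: 0.0339
gripper_force: 30.0
```

```bash
python3 - <<'E'
from h import *
from plant import ctrl
import cv2
ims={}
for n in("side","wrist","top"): 
    s=ctrl.snapshot(n); ims[n]=s["color"]; cv2.imwrite(f"pics/{n}3.png",s["color"]); np.savez(f"{n}3.npz",K=s["camera_matrix"],T=s["cam_to_world"])
a=cv2.resize(ims["side"][110:230,170:290],None,fx=3.3,fy=3.3,interpolation=cv2.INTER_CUBIC)
c=cv2.resize(ims["top"][50:180,300:400],None,fx=3.04,fy=3.046,interpolation=cv2.INTER_CUBIC)
cv2.imwrite("pics/m3.png",np.hstack([a,c]))
p,R=final(5,(.7005,-.056,.188)); togo(p,R)
E
```

```text
9.5167 [ 0.5311 -0.07    0.1356] [-179.97   25.17 -174.9 ] [-0.26 -0.3  -1.43] [  15.    2.  -53.   23.  -10. -121.]
shift [-53.6  -0.9  27. ] turn [0.01 0.17 0.09]
```

View pics/m3.png

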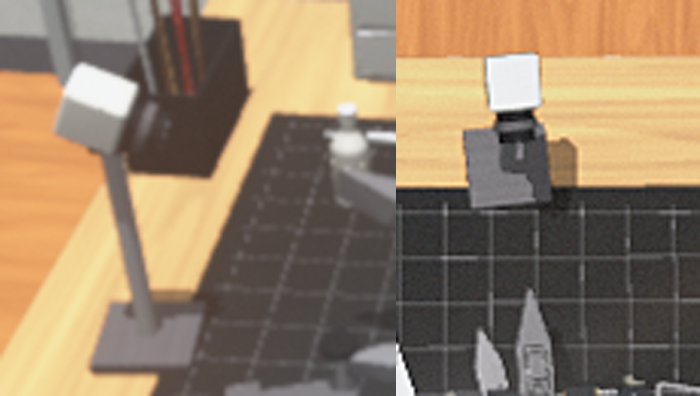

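Side crop: camera head at left with its barrel at about (150,125), and the bow tip out of the crop's useful part. Top crop: bow tip at (531,290), i.e. full px (344.4,145.2), in line with the lens barrel at (519,125), i.e. full px (340.5,91). I'll refine the camera yaw with a joint fit.

```bash
python3 - <<'E'
from h import *
import numpy as np
m=lambda x,y:(300+(x-396)/3.04,50+y/3.046)
print("bow px exp",proj("top",(.6407,-.0608,.1892)),"seen",m(531,290))
a=.045;zf=.010
F=[("top",m(466,130),(.118+a,a)),("top",m(472,208),(.118-a,a)),("top",m(552,201),(.118-a,-a)),
("side",cs(87,306),(.118+a,-a)),("side",cs(180,380),(.118-a,a)),("side",cs(66,382),(.118+a,a))]
Hd=[("top",m(487,57),0,1),("top",m(540,54),0,-1),("top",m(490,112),1,1),("top",m(541,108),1,-1)]
t=np.radians(25)
def f(v):
    P=v[:3];r=[]
    for n,u,p in F:r+=list(proj(n,place(P,(*p,v[5])))-u)
    for n,u,k,s in Hd:
        x=v[3+k];z=.025
        r+=list(proj(n,place(P,(.0725+x*np.cos(t)-z*np.sin(t),s*.025,.222+x*np.sin(t)+z*np.cos(t))))-u)
    r.append((v[5]-.01)/.004)
    return r
r=least_squares(f,[.7,-.056,.1,.09,.03,.01],loss="soft_l1");print(r.x.round(4),np.degrees(r.x[2]));print(np.round(r.fun[:-1] if 0 else f(r.x),1))
J=r.jac;print("sd",(np.sqrt(np.diag(np.linalg.inv(J.T@J)))[:3]*.7).round(4))
P=r.x[:3];print("barrel mid",proj("top",place(P,(.0725+.01,0,.226))),"seen",m(519,125))
E
```

```text
bow px exp [343.8006347  143.39093064] seen (344.4078947368421, 145.2068286277085)
[ 0.7006 -0.0563  0.0902  0.0794  0.0304  0.0084] 5.169680430214366
[-1.  -0.5 -0.4  0.1  0.4 -0.1  1.   0.   0.2  0.2 -0.5 -0.5 -0.4  0.3
 -0.  -0.3  0.1  0.1  0.9 -0.2 -0.4]
sd [0.0012 0.0019 0.0163]
barrel mid [339.72133475  92.20505817] seen (340.4605263157895, 91.03742613263296)
```

{"api": "move_arm", "payload": {
  "motion": [
    [[-20,0,10],[0,0,0],1],
    [[-40,-0.5,20],[0,0,0],1],
    [[-55,-1,27.5],[0,0,0],1],
    [[-55,-1,27.5],[0,0,0],1],
    [[-55,-1,27.5],[0,0,0],1],
    [[-55,-1,27.5],[0,0,0],1],
    [[-55,-1,27.5],[0,0,0],1],
    [[-55,-1,27.5],[0,0,0],1]
  ]
}}

```text
clock: 10.18
tool_pos: [0.5911, -0.0663, 0.1331]
orientation: [-180.0, 25.1, -174.9]
force: [0.3, -0.0, -0.3]
opening: 0.0338
gripper_force: 30.0
```

```bash
python3 - <<'E'
from h import *
from plant import ctrl
import cv2
ims={n:ctrl.snapshot(n)["color"] for n in("side","top")}
cv2.imwrite("pics/t4.png",ims["top"])
a=cv2.resize(ims["side"][110:260,170:330],None,fx=2.7,fy=2.7,interpolation=cv2.INTER_CUBIC)
c=cv2.resize(ims["top"][50:185,300:400],None,fx=3,fy=3,interpolation=cv2.INTER_CUBIC)
cv2.imwrite("pics/m4.png",np.hstack([a[:405],c]))
p,R=final(5.2,(.7006,-.0563,.188)); togo(p,R)
v=np.array((.7006,-.0563,.188));H=Ro.from_euler("xyz",[0,-25,5.2],degrees=True)
for nm,q in(("bow",(0,0,0)),("sternL",(-.18,.017,0)),("shoulderL",(-.054,.017,0))):
    for n in("side","top"):
        u=proj(n,v+H.apply(q)); print(nm,n,u.round(1),"crop",((u-[170,110])*2.7 if n=="side" else (u-[300,50])*3+[432,0]).round(0))
E
```

```text
10.2833 [ 0.5914 -0.0663  0.1332] [-179.96   25.09 -174.95] [ 0.45 -0.04 -0.91] [  14.    8.  -45.   18.  -13. -115.]
shift [-0.1  0.1 -0.8] turn [-0.11  0.09 -0.13]
bow side [249.2 161.6] crop [214. 139.]
bow top [342.1 123.6] crop [558. 221.]
sternL side [309.4 188. ] crop [376. 211.]
sternL top [341.  182.8] crop [555. 399.]
shoulderL side [267.3 172.2] crop [263. 168.]
shoulderL top [337.8 142.2] crop [545. 276.]
```

View pics/m4.png

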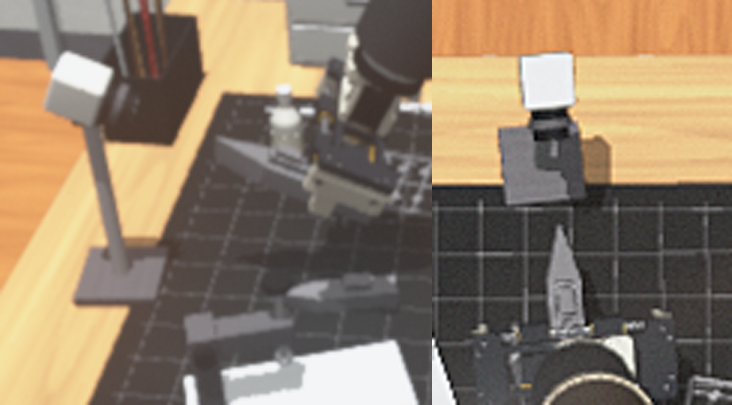

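The bow tip is at side crop (217,137) against a predicted (214,139), and top crop (559,224) against (558,221), so within about 3 mm. The hull's side line matches the predicted pitch and the camera is untouched. Handing in.

{"api": "move_arm", "payload": {
  "motion": [
    [[0,0,0],[0,0,0],1],
    [[0,0,0],[0,0,0],1],
    [[0,0,0],[0,0,0],1],
    [[0,0,0],[0,0,0],1]
  ]
}}

```text
clock: 10.62
tool_pos: [0.5918, -0.0663, 0.1329]
orientation: [-180.0, 25.1, -175.0]
force: [-0.2, -0.9, -0.9]
opening: 0.0337
gripper_force: 30.0
```

```bash
python3 -c "
from plant import ctrl
print(ctrl.close_job())"
```

```text
the job is handed in; nothing more can be done
None
```

I pressed the gauge onto the foredeck (about 10 N by my estimate), let it spring back, and handed the job in at about 10.6 s with the hull held still before the lens, bow tip about 3 mm from where I worked out it belongs; no verdict came back.

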